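Put the repair tools back into their foam cut-outs

TASK

The phone repair is done, so clear the tools off the blue mat: put the flush cutters, the infrared thermometer, the loupe and the small round tin back into the foam inserts of the steel tray, each sitting fully down in the cut-out made for its shape, the loupe and the tin upright as they stand now. Leave the phone and the black brush where they lie.

Things in the scene. Friction and masses are not known exactly. Their poses are not given: they have to be found in the camera images.
- cutters: Flush cutters, red handles, bright jaws, 52 (x) x 132 (y) x 10 mm thick, 60 g, lying flat on the blue mat (its top is 6 mm above the desk). Origin: centre of the outline, on the underside; z up; jaws point to -y, handle ends to +y. Best gripped across the handles 30 mm to +y of the origin, where they are widest (52 mm); 26 mm wide at the pivot, y = -15 mm.
- thermometer: White and blue infrared thermometer lying on its side on the blue mat, 63 (x) x 138 (y) x 34 mm high, 140 g. Origin: centre of the outline, on the underside; z up. The outline slants: x from -30 to 0 mm at y = -50, -27 to +16 at y = 0, -24 to +31 at y = +48. Its +x side leans 17 degrees off y, so grip at x = -5, y = 0 (42 mm wide), closing along its x axis turned about -0.18 rad about z.
- loupe: Black eye loupe standing on its wide rim on the blue mat, mouth up: 33 mm across at the foot, 25 mm at the top, 28 mm high, 40 g. Origin: centre of the foot; z up.
- tin: Small round cream-coloured tin with lid, standing on the blue mat: 25 mm across, 24 mm high, 60 g. Origin: centre of the underside; z up.
- cutters_insert: Dark foam block, yellow bottom, 84 (x) x 164 (y) x 16 mm, fixed in the tray (rim 23 mm high). Origin: centre of its underside, 2 mm above the desk; z up. Cut-out in the outline of the cutters, 6 mm deep (floor 10 mm above the origin), play 4 mm all round at the floor, 6.5 mm at the top. Cutters that are home have the same axes (jaws to this -y) and their origin 10 mm above this one.
- thermometer_insert: Dark foam block, yellow bottom, 84 (x) x 164 (y) x 16 mm, fixed in the tray (rim 23 mm high). Origin: centre of its underside, 2 mm above the desk; z up. Cut-out in the outline of the thermometer, 10 mm deep (floor 6 mm above the origin), play 4 mm all round at the floor, 6.5 mm at the top. A thermometer that is home has the same axes and its origin 6 mm above this one; it does not go in the other way round.
- loupe_insert: Dark foam block, yellow bottom, 84 (x) x 81 (y) x 16 mm, fixed in the tray (rim 23 mm high). Origin: centre of its underside, 2 mm above the desk; z up. Round cut-out at its centre, 41 mm across at the floor and 46 mm at the top, 10 mm deep (floor 6 mm above the origin), for the loupe: the larger of the two round cut-outs.
- tin_insert: Dark foam block, yellow bottom, 84 (x) x 81 (y) x 16 mm, fixed in the tray (rim 23 mm high). Origin: centre of its underside, 2 mm above the desk; z up. Round cut-out at its centre, 33 mm across at the floor and 38 mm at the top, 10 mm deep (floor 6 mm above the origin), for the tin: the smaller of the two round cut-outs.
- phone: Small black phone lying on the blue mat behind the tools, 66 (x) x 50 (y) x 8 mm; a bystander. Origin: centre of the underside.
- brush: Small black brush lying on the desk in front of the blue mat, 24 (x) x 105 (y) x 9 mm; a bystander. Origin: centre of the outline, underside.

How it is judged (in metres and radians):
At the end, for the whole second after the job is handed in: All four rest in their own inserts: each within 8 mm of the middle of its cut-out (long tools: in x and in y), at most 3 mm above the cut-out's floor, level or upright within 0.08 rad, the two long tools along the insert within 0.12 rad (x of cutters in the frame of cutters_insert between -0.008 and 0.008 m and y of cutters in the frame of cutters_insert between -0.008 and 0.008 m and z of cutters in the frame of cutters_insert below 0.013 m and angle between the y axis of cutters and the y axis of cutters_insert, either way round below 0.12 rad and angle between each of cutters, thermometer, loupe, tin's own z axis and vertical below 0.08 rad and linear speed of each of cutters, thermometer, loupe, tin below 0.01 m/s and angular speed of each of cutters, thermometer, loupe, tin below 0.1 rad/s and x of thermometer in the frame of thermometer_insert between -0.008 and 0.008 m and y of thermometer in the frame of thermometer_insert between -0.008 and 0.008 m and z of thermometer in the frame of thermometer_insert below 0.009 m and angle between the y axis of thermometer and the y axis of thermometer_insert, either way round below 0.12 rad and horizontal distance between loupe and loupe_insert below 0.008 m and z of loupe in the frame of loupe_insert below 0.009 m and horizontal distance between tin and tin_insert below 0.008 m and z of tin in the frame of tin_insert below 0.009 m); the robot touches nothing.
It fails at once if the phone is moved by more than 20 mm (distance of phone from where it was at the start of the episode above 0.02 m).
It fails at once if the brush is moved by more than 20 mm (distance of brush from where it was at the start of the episode above 0.02 m).
It also fails if it takes over 104 s, if anything falls off the work surface, if the arm or the gripper's body presses on something with over 40 N, if the wrist force passes 120 N, or if a joint passes its speed limit or range.

ROBOT

A 6-joint arm with a two-finger parallel gripper is mounted at the origin on a cart in front of the work surface, level with it; the furniture and walls round the work are solid. World frame = base frame: x ahead of the robot, y to its left, z up, the work surface at z = 0. Lengths are in m, angles in degrees, forces in N, time in s.
With the tool pointing down it reaches from about 0.375 to 0.9 m from the base axis. Payload 3.1 kg.
Tool frame: the origin (TCP) lies at the very end of the fingers, on their centre line; the grasp point (between the pads) lies 19 mm behind it (bot.hold_point_z is the z of the grasp point in the tool frame, in m); z points along the fingers, y is the line along which they close (so a half turn about z gives the same grasp; the last joint's range is limited). The gripper opens to 87 mm and grips with 3 to 60 N. Pads are 19 mm wide; open, the fingers measure 117 mm over their backs; the gripper's body (75 mm by 190 mm) begins 51 mm behind the grasp point.
Start: joints at [65.346, 30.224, 82.088, -0, 67.689, -10.227], TCP at [0.156, 0.605, 0.223] pointing down, gripper open.
Joint ranges: [-176.69, 176.69], [-43.24, 126.21], [12.49, 139.97], [-82, 262], [0, 151.66], [-163.58, 163.58]. Speed limits (degrees/s): [159.86, 159.86, 180, 180, 180, 180].

INTERFACE

Orientations are given as a 3x3 rotation matrix whose columns are the frame's x, y, z axes.
In Python, from rig import bot, capture, camera_model gives the robot as it stands.
- The arm moves only by the tool apply_moves, never from a script. Its argument "plan" is text: rows parted by semicolons, each of 6 numbers parted by spaces: the shift along the tool's x, y, z in units of 0.05 m (1.0 is 0.05 m), then the turn, a rotation vector about the tool's x, y, z in units of 360 degrees (1.0 is 360 degrees). In form: dx dy dz ax ay az; .... A call has 1 to 10 rows; each row shifts and turns the commanded pose from where the row before left it, along the tool's axes as they then stand; what a row does not reach is not made up. A row lasts 1/12 s, in which the tool goes at most 41.7 mm and 7.16 degrees, less where a joint would pass 70% of its speed; a pose out of reach is approached as far as the arm can. A call with a number of a shift or a turn outside -1 to 1 is refused whole. A call with a gripper value outside its range is refused whole. "gripper" is the gripper command: -1 is shut, 1 is fully open, values between are in proportion, set as the call begins (left out, the last holds). The fingers move at their own pace and stop on an object; the grip force is fixed at half the most. Time passes only in rows, so rows that do not move let the fingers close. It gives the time, the measured TCP pose, the force, the opening and the grip force at its end, in the units of the state.
- bot.read_state(): the state, without advancing time (a new reading comes with each control period).
- capture(name): name is "side" or "top" or "wrist"; returns the picture (384x512x3 uint8, red, green, blue); there is no depth.
- camera_model(name): a dict with "vertical_fov" (degrees; the focal length in pixels is half the picture's height over the tangent of half this angle, whatever the lens; pixels are square), "cx", "cy" (the principal point, pixels), "position" and "rotation" of the camera in the world; the wrist camera has in their place "hand_eye" (4x4, takes a point from camera to tool coordinates, whose origin is the TCP and whose axes are the flange's). Camera axes: x right, y down, z forward; pixel columns grow to the right and rows downward; lengths in m; the calibration is good to about 2 mm. The wrist camera is an equidistant fisheye: a pixel r from the principal point sees the ray r / f radians off the axis. A picture is of the moment at which its call begins: read the wrist's pose just before it. camera_model takes no time and is no camera call.
- bot.hand_in(): hands the job in; it is judged then, once.
The state is a dict: "time_s": time; "joint_positions": joint angles; "qvel": joint speeds; "tau": joint torques, N m; "position": TCP position; "tcp_rot": TCP orientation; "force": force on the tool from outside, world axes, zero at the start; "moment": the same for the moment, N m; "opening": opening from 0.0 (shut) to 1.0 (fully open); "grasp_force": force on a finger pad.
Only numpy, scipy, OpenCV 4.12 (cv2) and the standard library are available. Lean on these libraries where they do the work, as an engineer would, in place of code of your own. Each camera call takes 0.05 s, during which the arm holds its last target. There are 200 camera calls.

## Working session

There is one attempt and no reset: what is moved stays moved. The work goes in short steps, Python scripts to look and compute and a tool call to move; the robot and the scene stay as the last step left them, time stands still between calls to the robot, and variables do not carry over. Pictures are saved under pics/ and viewed, at most 14 in all, crops included, and the job is handed in when it is done.

Besides the shell and the picture viewer there is one more tool, called after ">>>" as name(argument=value, ...) on one line, values as JSON. apply_moves: Moves the arm, as the interface text tells. Its arguments: {"type":"object","properties":{"plan":{"type":"string"},"gripper":{"type":"number"}},"required":["plan"]}

```bash
ls; mkdir -p pics; python3 - <<'E'
from rig import bot,capture,camera_model
import cv2
for n in ("top","side"):
    cv2.imwrite(f"pics/{n}0.png",cv2.cvtColor(capture(n),cv2.COLOR_RGB2BGR))
    print(n,camera_model(n))
print(camera_model("wrist"))
s=bot.read_state();print(s)
E
```

```text
pics
top {'vertical_fov': 47.6916189402539, 'cx': 252.39130617890595, 'cy': 185.9668987024862, 'position': array([ 0.35327213, -0.10304716,  1.20557029]), 'rotation': array([[-0.00313064, -0.98266698,  0.18535317],
       [-0.99966124,  0.0078646 ,  0.02481045],
       [-0.02583814, -0.18521271, -0.98235871]])}
side {'vertical_fov': 49.17787138019491, 'cx': 254.65040359735917, 'cy': 196.15719954331345, 'position': array([ 0.38267442, -1.11514082,  0.60340846]), 'rotation': array([[ 0.98229668, -0.08157419,  0.16863831],
       [-0.18718325, -0.46325517,  0.86623154],
       [ 0.00746043, -0.88246264, -0.47032333]])}
{'vertical_fov': 65.70646984690485, 'cx': 257.1482698425938, 'cy': 192.33623323704734, 'hand_eye': array([[-1.00661885e-03, -9.62771858e-01, -2.70313403e-01,
         7.41467894e-02],
       [ 9.99999444e-01, -8.83997604e-04, -5.75370197e-04,
         6.45008120e-04],
       [ 3.14993833e-04, -2.70313832e-01,  9.62772213e-01,
        -1.63553661e-01],
       [ 0.00000000e+00,  0.00000000e+00,  0.00000000e+00,
         1.00000000e+00]])}
{'time_s': 0.1, 'joint_positions': array([ 6.53445248e+01,  3.02743758e+01,  8.21494706e+01,  1.24869020e-03,
        6.76912291e+01, -1.02273996e+01]), 'qvel': array([ 0.11402719, -0.0195774 , -0.18927474,  0.06514599,  0.01074098,
       -0.04704334]), 'tau': array([-4.92461368e-04, -4.40986741e+01, -1.77149498e+01,  6.34454540e-02,
        5.34638681e-02, -4.93855418e-05]), 'position': array([0.15540939, 0.60467617, 0.22165925]), 'tcp_rot': array([[-9.68458956e-01,  2.49171661e-01, -8.56169207e-04],
       [ 2.49172848e-01,  9.68457325e-01, -1.81692941e-03],
       [ 3.76436021e-04, -1.97295568e-03, -9.99997983e-01]]), 'force': array([ 0.97964376, -0.8220096 ,  0.2222077 ]), 'moment': array([ 0.01532861, -0.05039766,  0.0405105 ]), 'grasp_force': 0.0, 'opening': 1.0028969033118829}
```

View pics/top0.png

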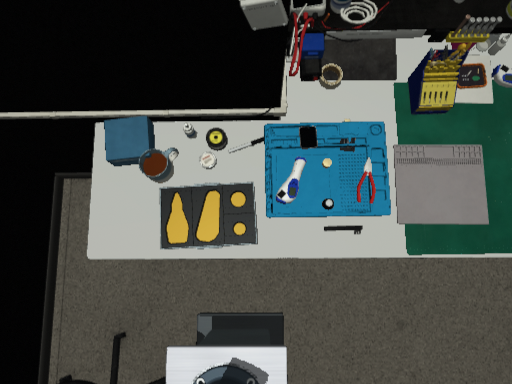

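View pics/side0.png

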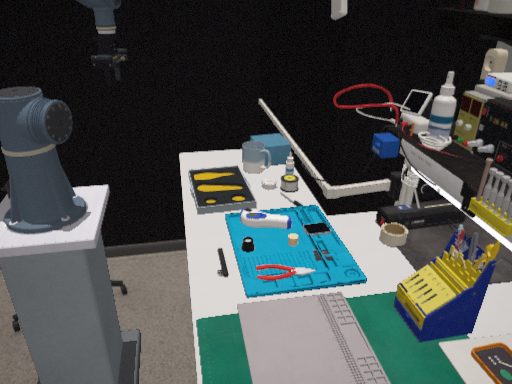

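The top view shows the tray at about (208,215), with the cutters cut-out left, the thermometer cut-out in the middle and the round ones right. On the mat are the thermometer (291,180), tin (327,162), loupe (328,203), cutters (367,180) and phone (308,137). The brush lies at (343,229). Next I rectify this view to world planes and segment it.

```bash
cat > h.py <<'E'
import numpy as np,cv2
from rig import bot,capture,camera_model
def f_of(m): return 192/np.tan(np.radians(m["vertical_fov"])/2)
def rectify(img,m,z,x0,x1,y0,y1,mm,tcp=None):
    """world map at plane z: row0 = x1, col0 = y1 (x up, y left)"""
    R,p=(m["rotation"],m["position"]) if tcp is None else (tcp[0]@m["hand_eye"][:3,:3],tcp[1]+tcp[0]@m["hand_eye"][:3,3])
    X,Y=np.meshgrid(np.arange(x1,x0,-mm/1000),np.arange(y1,y0,-mm/1000),indexing="ij")
    c=(np.stack([X,Y,0*X+z],-1)-p)@R
    f=f_of(m)
    if tcp is None: s=f/c[...,2]
    else:
        r=np.hypot(c[...,0],c[...,1]); s=f*np.arctan2(r,c[...,2])/np.maximum(r,1e-9)
    return cv2.remap(img,(m["cx"]+c[...,0]*s).astype(np.float32),(m["cy"]+c[...,1]*s).astype(np.float32),cv2.INTER_CUBIC)
E
python3 - <<'E'
from h import *
img=capture("top");m=camera_model("top")
B=(0.2,0.75,-0.55,0.25)
r=rectify(img,m,0.012,*B,1)
cv2.imwrite("pics/rect0.png",cv2.cvtColor(r,cv2.COLOR_RGB2BGR))
h=cv2.cvtColor(r,cv2.COLOR_RGB2HSV)
def rep(name,mask,minA=150,z=None):
    n,l,st,ce=cv2.connectedComponentsWithStats(mask.astype(np.uint8))
    for i in range(1,n):
        if st[i,4]>minA:
            c=cv2.minAreaRect(cv2.findContours((l==i).astype(np.uint8),0,1)[0][0])
            print(name,"A",st[i,4],"centroid xy",np.round([B[1]-ce[i,1]/1000,B[3]-ce[i,0]/1000],4),"rect",np.round([B[1]-c[0][1]/1000,B[3]-c[0][0]/1000],4),np.round(c[1],1),round(c[2],1))
H,S,V=[h[...,i].astype(int) for i in range(3)]
rep("yellow",(abs(H-22)<8)&(S>150)&(V>120))
rep("red",((H<8)|(H>172))&(S>120)&(V>80))
rep("white",(S<70)&(V>150),300)
rep("dark",(V<50),300)
E
```

```text
yellow A 949 centroid xy [0.7224 0.0326] rect [0.722 0.033] [36. 34.] 90.0
yellow A 6613 centroid xy [0.4906 0.0464] rect [0.4951 0.0406] [ 59.4 143.6] 14.0
yellow A 5639 centroid xy [0.4779 0.136 ] rect [0.492  0.1368] [140.2  60.2] 86.6
yellow A 1324 centroid xy [ 0.542  -0.0322] rect [ 0.542 -0.032] [40. 40.] 90.0
yellow A 846 centroid xy [ 0.46   -0.0364] rect [ 0.46   -0.0365] [32. 31.] 90.0
red A 732 centroid xy [ 0.5755 -0.3725] rect [ 0.5766 -0.3726] [17.6 88.6] 15.4
red A 730 centroid xy [ 0.5719 -0.4044] rect [ 0.5724 -0.4048] [16.6 87.1] 0.7
white A 114012 centroid xy [ 0.5335 -0.0838] rect [ 0.565  -0.1495] [370. 799.] 90.0
white A 692 centroid xy [ 0.6328 -0.3967] rect [ 0.633 -0.395] [52. 22.] 90.0
white A 2679 centroid xy [ 0.6    -0.1842] rect [ 0.5981 -0.179 ] [ 46.9 129.7] 19.1
dark A 792 centroid xy [0.7219 0.2181] rect [0.7222 0.2175] [57.6 16.4] 83.9
dark A 1373 centroid xy [0.716  0.0291] rect [0.7168 0.0301] [65.1 55.5] 66.0
dark A 2776 centroid xy [ 0.7194 -0.2311] rect [ 0.7189 -0.2312] [63.5 46. ] 87.6
dark A 376 centroid xy [ 0.7097 -0.088 ] rect [ 0.7098 -0.0888] [11.  40.3] 68.2
dark A 504 centroid xy [ 0.686  -0.3414] rect [ 0.6858 -0.3357] [52.  15.2] 3.0
dark A 9371 centroid xy [0.5361 0.0846] rect [0.4988 0.0533] [161.7 257.1] 87.0
dark A 327 centroid xy [ 0.5236 -0.2764] rect [ 0.525 -0.279] [30.  24.3] 37.4
dark A 950 centroid xy [ 0.4597 -0.3236] rect [ 0.4555 -0.319 ] [ 19. 102.] 90.0
dark A 764 centroid xy [ 0.2362 -0.0389] rect [ 0.2366 -0.041 ] [220.   6.] 0.3
dark A 5693 centroid xy [ 0.2155 -0.0587] rect [ 0.216  -0.0585] [189.  30.] -0.0
```

View pics/rect0.png

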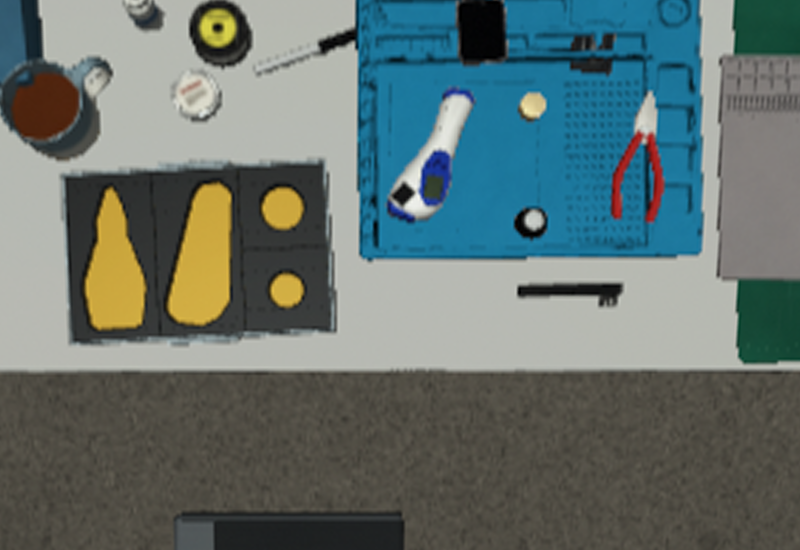

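>>> apply_moves(plan="0 0 0 0 0 -0.016; 0 0 0 0 0 -0.016; 0 0 0 0 0 -0.016; -0.32 -0.67 -0.03 0 0 0; -0.32 -0.67 -0.03 0 0 0; -0.32 -0.67 -0.03 0 0 0; -0.32 -0.67 -0.03 0 0 0; -0.32 -0.67 -0.03 0 0 0; -0.32 -0.67 -0.03 0 0 0; -0.32 -0.67 -0.03 0 0 0", gripper=1)

```text
time_s: 0.98
position: [0.2795, 0.375, 0.233]
tcp_rot: [[-0.999, -0.05, -0.0], [-0.05, 0.999, -0.0], [0.0, -0.0, -1.0]]
force: [1.3, 0.4, -0.1]
opening: 0.998
grasp_force: 0.0
```

>>> apply_moves(plan="-0.32 -0.67 -0.03 0 0 0; -0.32 -0.67 -0.03 0 0 0; -0.32 -0.67 -0.03 0 0 0; -0.32 -0.67 -0.03 0 0 0; -0.32 -0.67 -0.03 0 0 0; -0.32 -0.67 -0.03 0 0 0; -0.32 -0.67 -0.03 0 0 0; -0.32 -0.67 -0.03 0 0 0; -0.32 -0.67 -0.03 0 0 0; -0.32 -0.67 -0.03 0 0 0")

```text
time_s: 1.82
position: [0.456, 0.0482, 0.2481]
tcp_rot: [[-0.999, -0.049, -0.0], [-0.049, 0.999, 0.0], [0.0, 0.0, -1.0]]
force: [0.8, 1.2, -0.1]
opening: 0.997
grasp_force: 0.0
```

```bash
cat >> h.py <<'E'
def wrist():
    s=bot.read_state(); return capture("wrist"),camera_model("wrist"),(s["tcp_rot"],s["position"])
def save(n,a): cv2.imwrite(f"pics/{n}.png",cv2.cvtColor(a,cv2.COLOR_RGB2BGR))
E
python3 - <<'E'
from h import *
img,m,t=wrist(); print(t[1])
B=(0.35,0.65,-0.12,0.23)
for z in (0.008,0.012):
    r=rectify(img,m,z,*B,0.5,t)
    save(f"tray{z}",r)
    h=cv2.cvtColor(r,cv2.COLOR_RGB2HSV).astype(int)
    mk=((abs(h[...,0]-22)<8)&(h[...,1]>150)&(h[...,2]>90)).astype(np.uint8)
    n,l,st,ce=cv2.connectedComponentsWithStats(mk)
    for i in range(1,n):
        if st[i,4]<1000: continue
        v,u=np.where(l==i); P=np.c_[B[1]-v*.0005,B[3]-u*.0005]
        a=np.radians(3.0); ex=np.array([-np.sin(a),np.cos(a)]); ey=np.array([-np.cos(a),-np.sin(a)])
        q=np.c_[P@ex,P@ey]; lo,hi=q.min(0),q.max(0); c=(lo+hi)/2
        print(z,"size",np.round((hi-lo)*1e3,1),"centre",np.round(c[0]*ex+c[1]*ey,4),"centroid",P.mean(0).round(4),len(P)*.25)
E
```

```text
[0.45604692 0.04823041 0.24809985]
0.008 size [ 70.9 142.6] centre [0.4978 0.0518] centroid [0.4938 0.0479] 6952.25
0.008 size [ 62.9 144.9] centre [0.4946 0.1403] centroid [0.481  0.1391] 6215.5
0.008 size [43.3 42.4] centre [ 0.5439 -0.0314] centroid [ 0.5438 -0.0315] 1470.75
0.008 size [32.1 32.3] centre [ 0.4605 -0.0355] centroid [ 0.4604 -0.0353] 825.5
0.012 size [ 70.3 141.2] centre [0.4966 0.0517] centroid [0.4927 0.0478] 6822.25
0.012 size [ 62.3 143.4] centre [0.4934 0.1392] centroid [0.4801 0.1382] 6090.5
0.012 size [43.1 41.9] centre [ 0.5422 -0.0306] centroid [ 0.5422 -0.0307] 1441.25
0.012 size [31.7 31.8] centre [ 0.4597 -0.0347] centroid [ 0.4596 -0.0345] 809.75
```

>>> apply_moves(plan="0 -0.66 0 0 0 0; 0 -0.66 0 0 0 0; 0 -0.66 0 0 0 0; 0 -0.66 0 0 0 0; 0 -0.66 0 0 0 0; 0 -0.66 0 0 0 0; 0 -0.66 0 0 0 0; 0 -0.66 0 0 0 0; 0 -0.66 0 0 0 0; 0 -0.66 0 0 0 0")

```text
time_s: 2.7
position: [0.4718, -0.2808, 0.2478]
tcp_rot: [[-0.999, -0.049, -0.0], [-0.049, 0.999, 0.001], [0.0, 0.001, -1.0]]
force: [0.7, 0.3, -0.1]
opening: 1.006
grasp_force: 0.0
```

```bash
python3 - <<'E'
from h import *
img,m,t=wrist(); print(t[1]); save("wraw",img); np.savez("mat.npz",img=img,R=t[0],p=t[1])
B=(0.42,0.78,-0.48,-0.11)
save("mat",rectify(img,m,0.006,*B,0.5,t))
E
```

```text
[ 0.47179575 -0.28082219  0.24779528]
```

View pics/mat.png

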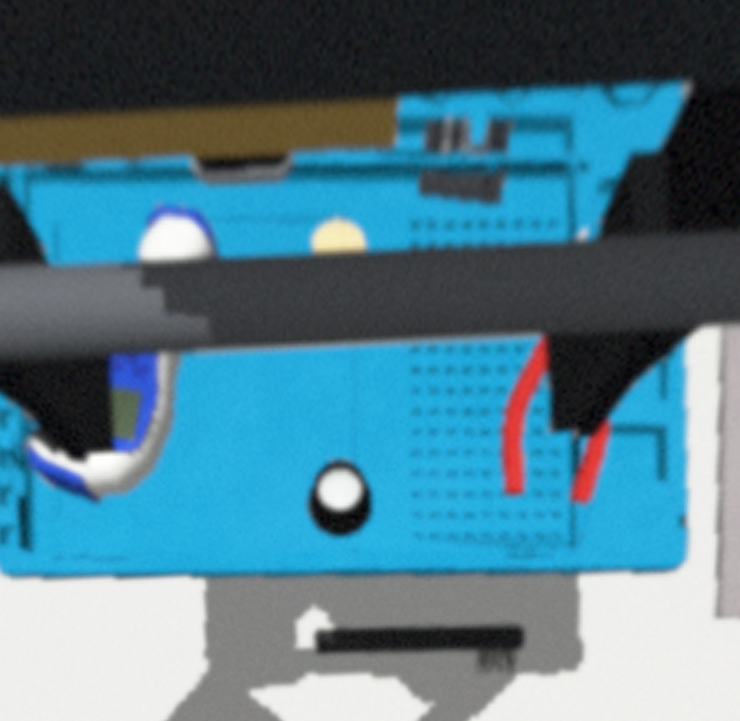

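View pics/tray0.008.png

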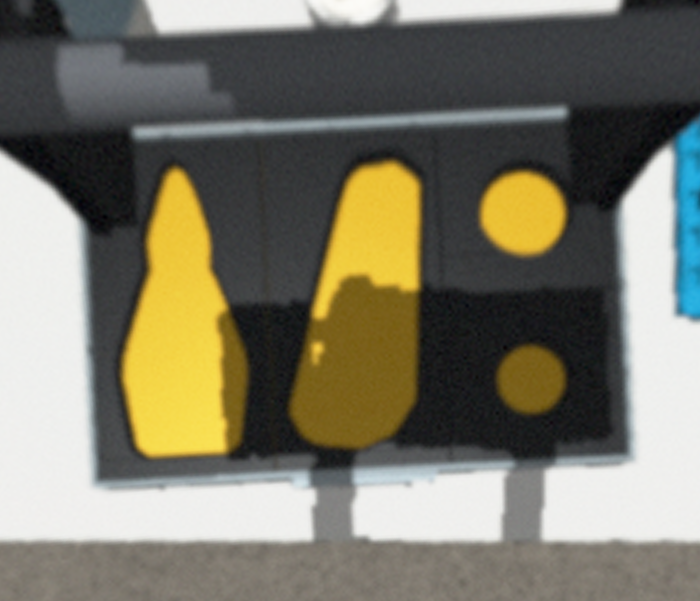

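The tray view shows all four cut-outs: cutters (175,330), thermometer (355,300), larger round (523,213) and smaller round (531,380). The tray is turned about 3°. The mat view shows the loupe at (340,500), with the tin and cutters partly hidden by the gripper. I start with the loupe.

>>> apply_moves(plan="-0.29 -0.01 0.3 0 0 0; -0.29 -0.01 0.4 0 0 0; -0.29 -0.01 0.5 0 0 0; -0.29 -0.01 0.6 0 0 0; 0 0 0.6 0 0 0; 0 0 0.6 0 0 0; 0 0 0.5 0 0 0; 0 0 0 0 0 0; 0 0 0 0 0 0", gripper=0.4)

```text
time_s: 3.5
position: [0.5293, -0.2776, 0.0717]
tcp_rot: [[-0.999, -0.05, -0.003], [-0.05, 0.999, 0.002], [0.003, 0.003, -1.0]]
force: [0.2, -0.3, 1.3]
opening: 0.701
grasp_force: 0.0
```

```bash
python3 - <<'E'
from h import *
img,m,t=wrist(); print(t[1]); save("w2",img)
t0=capture("top");M=camera_model("top")
# thermometer & cutters & tin masks from start-of-run style top view rectified at own heights, arm may hide
r=rectify(t0,M,0.012,0.42,0.75,-0.48,-0.1,0.5); save("top2",r)
E
```

```text
[ 0.52926812 -0.27755724  0.07174754]
```

View pics/w2.png

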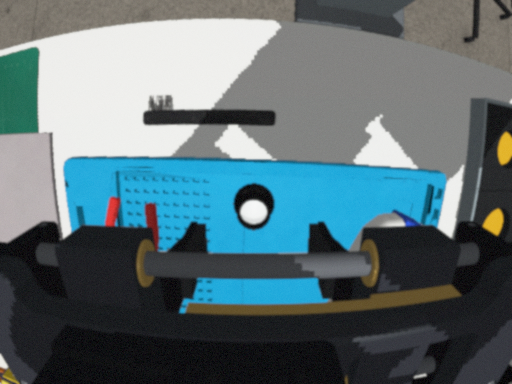

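The wrist view shows the loupe at (253,207), between the fingers in the closing direction. I'll calculate how far it is from the TCP.

```bash
cat >> h.py <<'E'
def ray(m,t,u,v,z):
    R=t[0]@m["hand_eye"][:3,:3]; p=t[1]+t[0]@m["hand_eye"][:3,3]
    d=np.array([u-m["cx"],v-m["cy"]]); r=np.hypot(*d); th=r/f_of(m)
    w=R@np.r_[d/max(r,1e-9)*np.sin(th),np.cos(th)]
    return p+w*(z-p[2])/w[2]
E
python3 - <<'E'
from h import *
m=camera_model("wrist");s=bot.read_state();t=(s["tcp_rot"],s["position"])
img=cv2.cvtColor(cv2.imread("pics/w2.png"),cv2.COLOR_BGR2RGB)
B=(0.48,0.58,-0.33,-0.23)
r=rectify(img,m,0.034,*B,0.25,t); h=cv2.cvtColor(r,cv2.COLOR_RGB2HSV).astype(int)
mk=((h[...,1]<60)&(h[...,2]>150)).astype(np.uint8)
n,l,st,ce=cv2.connectedComponentsWithStats(mk)
for i in range(1,n):
    if st[i,4]>800: print("white@top",B[1]-ce[i,1]*.00025,B[3]-ce[i,0]*.00025,st[i,2:4]*.25)
r=rectify(img,m,0.006,*B,0.25,t); h=cv2.cvtColor(r,cv2.COLOR_RGB2HSV).astype(int)
mk=((h[...,1]<120)).astype(np.uint8)
n,l,st,ce=cv2.connectedComponentsWithStats(mk)
for i in range(1,n):
    if st[i,4]>800: print("blob@foot x",B[1]-(st[i,1]+st[i,3])*.00025,B[1]-st[i,1]*.00025,"y",B[3]-(st[i,0]+st[i,2])*.00025,B[3]-st[i,0]*.00025)
E
```

```text
white@top 0.529142602097746 -0.2816920330283419 [19.5  18.75]
white@top 0.48536865470852014 -0.2899445291479821 [44.   10.75]
blob@foot x 0.5485 0.58 y -0.33 -0.23
blob@foot x 0.5157499999999999 0.5542499999999999 y -0.29700000000000004 -0.26675
blob@foot x 0.48 0.49599999999999994 y -0.33 -0.23
```

>>> apply_moves(plan="-0.02 -0.08 0.2 0 0 0; 0 0 0.4 0 0 0; 0 0 0.3 0 0 0; 0 0 0.15 0 0 0; 0 0 0.05 0 0 0; 0 0 0 0 0 0; 0 0 0 0 0 0")

```text
time_s: 4.18
position: [0.5319, -0.2832, 0.0189]
tcp_rot: [[-0.999, -0.05, 0.001], [-0.05, 0.999, -0.001], [-0.001, -0.001, -1.0]]
force: [0.4, -0.6, -0.1]
opening: 0.704
grasp_force: 0.0
```

>>> apply_moves(plan="0 0 0 0 0 0; 0 0 0 0 0 0; 0 0 0 0 0 0; 0 0 0 0 0 0; 0 0 0 0 0 0; 0 0 0 0 0 0", gripper=-1)

```text
time_s: 4.68
position: [0.5314, -0.2826, 0.0182]
tcp_rot: [[-0.999, -0.05, 0.0], [-0.05, 0.999, 0.0], [-0.0, 0.0, -1.0]]
force: [0.4, 0.3, -0.7]
opening: 0.332
grasp_force: 3.1
```

>>> apply_moves(plan="0 0 0 0 0 0; 0 0 0 0 0 0; 0 0 0 0 0 0; 0 0 -0.1 0 0 0; 0 0 -0.2 0 0 0; 0 0 -0.3 0 0 0; 0 0 -0.4 0 0 0; 0 0 -0.3 0 0 0; 0 0 -0.1 0 0 0; 0 0 0 0 0 0")

```text
time_s: 5.52
position: [0.5324, -0.2835, 0.0902]
tcp_rot: [[-0.999, -0.05, 0.003], [-0.05, 0.999, -0.003], [-0.003, -0.003, -1.0]]
force: [0.1, 0.0, -1.0]
opening: 0.313
grasp_force: 29.4
```

>>> apply_moves(plan="-0.03 0.3 0 0 0 0; -0.05 0.56 0 0 0 0; -0.05 0.6 0 0 0 0; -0.05 0.7 0 0 0 0; -0.06 0.7 0 0 0 0; -0.06 0.7 0 0 0 0; -0.05 0.7 0 0 0 0; -0.05 0.48 0 0 0 0; -0.05 0.3 0 0 0 0; 0 0 0 0 0 0")

```text
time_s: 6.35
position: [0.5391, -0.0252, 0.0869]
tcp_rot: [[-0.999, -0.054, -0.004], [-0.054, 0.999, 0.002], [0.004, 0.002, -1.0]]
force: [1.1, 0.7, -0.5]
opening: 0.311
grasp_force: 29.4
```

```bash
python3 - <<'E'
from h import *
img,m,t=wrist(); print(t[1]); save("w3",img)
E
```

```text
[ 0.53913999 -0.02521363  0.08685172]
```

View pics/w3.png

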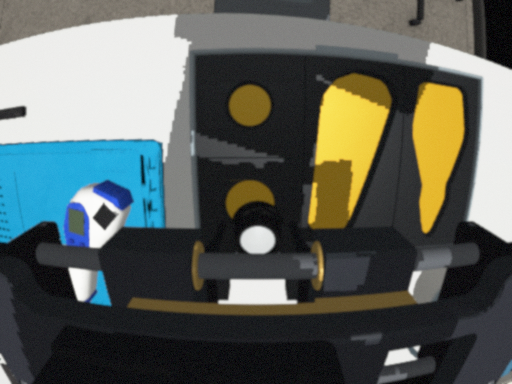

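The tin hole is at (250,105), the loupe hole at about (250,205), and the held loupe is upright at (257,235). I'll measure both holes from here.

```bash
cat > holes.py <<'E'
from h import *
def holes(img,m,t,B=(0.38,0.60,-0.08,0.2)):
    for z in (0.008,0.012):
        r=rectify(img,m,z,*B,0.5,t); h=cv2.cvtColor(r,cv2.COLOR_RGB2HSV).astype(int)
        mk=((abs(h[...,0]-22)<8)&(h[...,1]>150)&(h[...,2]>60)).astype(np.uint8)
        n,l,st,ce=cv2.connectedComponentsWithStats(mk)
        for i in range(1,n):
            if st[i,4]>600: print(z,"x",np.round([B[1]-(st[i,1]+st[i,3])*.0005,B[1]-st[i,1]*.0005],4),"y",np.round([B[3]-(st[i,0]+st[i,2])*.0005,B[3]-st[i,0]*.0005],4),"ctr",np.round([B[1]-ce[i,1]*.0005,B[3]-ce[i,0]*.0005],4))
E
python3 - <<'E'
from holes import *
m=camera_model("wrist");s=bot.read_state();t=(s["tcp_rot"],s["position"])
holes(cv2.cvtColor(cv2.imread("pics/w3.png"),cv2.COLOR_BGR2RGB),m,t)
E
```

```text
0.008 x [0.42   0.5675] y [0.107 0.171] ctr [0.4801 0.1399]
0.008 x [0.426  0.5645] y [0.0185 0.084 ] ctr [0.4912 0.047 ]
0.008 x [0.5225 0.5575] y [-0.0545 -0.012 ] ctr [ 0.5366 -0.0355]
0.008 x [0.4435 0.478 ] y [-0.0545 -0.02  ] ctr [ 0.4609 -0.0369]
0.012 x [0.421  0.5655] y [0.105  0.1675] ctr [0.4799 0.1371]
0.012 x [0.4265 0.563 ] y [0.0175 0.082 ] ctr [0.4908 0.0458]
0.012 x [0.5215 0.556 ] y [-0.054  -0.0125] ctr [ 0.5355 -0.0354]
0.012 x [0.444  0.4775] y [-0.054 -0.02 ] ctr [ 0.461  -0.0368]
```

>>> apply_moves(plan="-0.04 -0.08 0.1 0 0 0; -0.04 -0.08 0.3 0 0 0; 0 0 0.4 0 0 0; 0 0 0.25 0 0 0; 0 0 0.1 0 0 0; 0 0 0 0 0 0; 0 0 0 0 0 0; 0 0 0 0 0 0")

```text
time_s: 7.07
position: [0.5458, -0.0386, 0.0304]
tcp_rot: [[-0.999, -0.048, 0.0], [-0.048, 0.999, -0.0], [-0.0, -0.0, -1.0]]
force: [0.5, -0.4, -1.9]
opening: 0.314
grasp_force: 29.4
```

>>> apply_moves(plan="0.04 0.11 0 0 0 0; 0 0 0 0 0 0; 0 0 0 0 0 0; 0 0 0 0 0 0; 0 0 0 0 0 0")

```text
time_s: 7.48
position: [0.5436, -0.0322, 0.0307]
tcp_rot: [[-0.999, -0.05, 0.0], [-0.05, 0.999, -0.0], [-0.0, -0.0, -1.0]]
force: [0.0, 0.8, -1.0]
opening: 0.313
grasp_force: 29.4
```

```bash
python3 - <<'E'
from holes import *
img,m,t=wrist(); print(t[1]); save("w4",img); holes(img,m,t)
s=bot.read_state(); print(s["position"],s["force"])
E
```

```text
[ 0.54355726 -0.03216547  0.03067806]
0.008 x [0.4255 0.545 ] y [0.021 0.086] ctr [0.4831 0.0504]
0.008 x [0.522  0.5445] y [-0.052 -0.01 ] ctr [ 0.5311 -0.0297]
0.008 x [0.419 0.542] y [0.111  0.1745] ctr [0.4729 0.1436]
0.008 x [0.443 0.477] y [-0.052 -0.018] ctr [ 0.4603 -0.0349]
0.012 x [0.4265 0.543 ] y [0.02   0.0835] ctr [0.4828 0.0486]
0.012 x [0.521 0.543] y [-0.0515 -0.0105] ctr [ 0.5298 -0.0299]
0.012 x [0.42   0.5405] y [0.108 0.17 ] ctr [0.4729 0.1398]
0.012 x [0.4435 0.477 ] y [-0.052  -0.0185] ctr [ 0.4605 -0.0349]
[ 0.54355461 -0.03218196  0.03064914] [ 0.02822868 -0.31879109 -0.42070893]
```

View pics/w4.png

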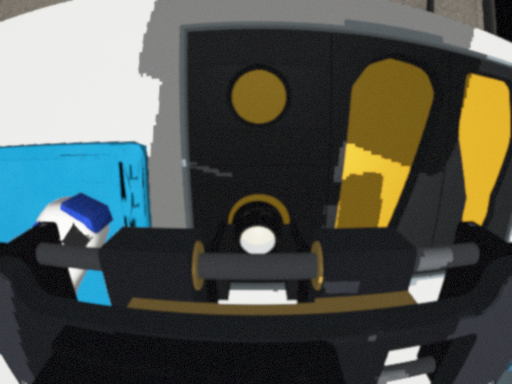

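The loupe at (258,238) sits centred in the visible ring of its hole, so I lower and release it.

>>> apply_moves(plan="0 0.02 0.08 0 0 0; 0 0 0.08 0 0 0; 0 0 0.04 0 0 0; 0 0 0 0 0 0; 0 0 0 0 0 0; 0 0 0 0 0 0")

```text
time_s: 8.03
position: [0.5433, -0.0312, 0.0204]
tcp_rot: [[-0.999, -0.05, -0.0], [-0.05, 0.999, 0.0], [0.0, 0.0, -1.0]]
force: [-0.0, -0.6, 0.6]
opening: 0.312
grasp_force: 29.4
```

>>> apply_moves(plan="0 0 0 0 0 0; 0 0 0 0 0 0; 0 0 0 0 0 0; 0 0 0 0 0 0; 0 0 -0.1 0 0 0; 0 0 -0.3 0 0 0; 0 0 -0.5 0 0 0; 0 0 -0.3 0 0 0; 0 0 -0.2 0 0 0", gripper=0)

```text
time_s: 8.78
position: [0.5442, -0.0314, 0.0926]
tcp_rot: [[-0.999, -0.05, 0.003], [-0.05, 0.999, -0.001], [-0.003, -0.001, -1.0]]
force: [1.6, 0.3, 0.1]
opening: 0.5
grasp_force: 0.0
```

>>> apply_moves(plan="-0.1 -0.3 0 0 0 0; -0.2 -0.6 0 0 0 0; -0.22 -0.7 0 0 0 0; -0.25 -0.8 0 0 0 0; -0.25 -0.8 0 0 0 0; -0.22 -0.7 0 0 0 0; -0.2 -0.55 0 0 0 0; -0.13 -0.4 0 0 0 0; -0.1 -0.2 0.2 0 0 0; 0 0 0.2 0 0 0")

```text
time_s: 9.62
position: [0.6402, -0.2825, 0.0695]
tcp_rot: [[-0.999, -0.047, 0.003], [-0.047, 0.999, -0.002], [-0.002, -0.002, -1.0]]
force: [0.7, 0.2, -0.0]
opening: 0.497
grasp_force: 0.0
```

>>> apply_moves(plan="0 0 0 0 0 0; 0 0 0 0 0 0; 0 0 0 0 0 0; 0 0 0 0 0 0")

```text
time_s: 9.95
position: [0.6389, -0.2772, 0.0706]
tcp_rot: [[-0.999, -0.051, -0.001], [-0.051, 0.999, 0.001], [0.001, 0.001, -1.0]]
force: [-0.1, 0.6, 0.5]
opening: 0.504
grasp_force: 0.0
```

```bash
python3 - <<'E'
from h import *
img,m,t=wrist(); print(t[1]); save("w5",img)
E
```

```text
[ 0.63893667 -0.27715424  0.07061558]
```

View pics/w5.png

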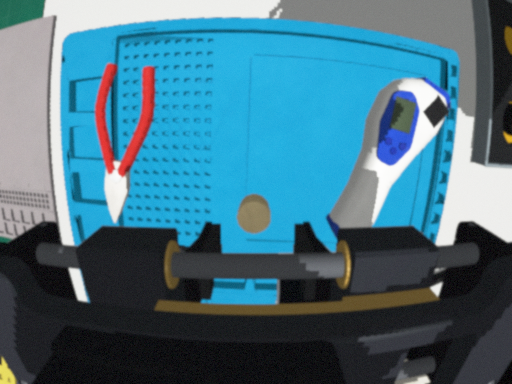

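The tin lid is at (254,214). The cutters show their handle ends at (110,66) and (148,68) and their tip at (118,222). The thermometer is at about (390,155).

```bash
python3 - <<'E'
from h import *
m=camera_model("wrist");s=bot.read_state();t=(s["tcp_rot"],s["position"])
img=cv2.cvtColor(cv2.imread("pics/w5.png"),cv2.COLOR_BGR2RGB)
B=(0.58,0.70,-0.34,-0.22)
r=rectify(img,m,0.030,*B,0.25,t); h=cv2.cvtColor(r,cv2.COLOR_RGB2HSV).astype(int)
mk=((abs(h[...,0]-22)<12)&(h[...,1]>40)).astype(np.uint8)
n,l,st,ce=cv2.connectedComponentsWithStats(mk)
for i in range(1,n):
    if st[i,4]>800: print("x",B[1]-(st[i,1]+st[i,3])*.00025,B[1]-st[i,1]*.00025,"y",B[3]-(st[i,0]+st[i,2])*.00025,B[3]-st[i,0]*.00025)
for n,u,v in (("h1",110,66),("h2",148,68),("tip",118,221)): print(n,ray(m,t,u,v,0.011).round(4))
E
```

```text
x 0.6244999999999999 0.65325 y -0.29125 -0.26825
h1 [ 0.5288 -0.4007  0.011 ]
h2 [ 0.5327 -0.3666  0.011 ]
tip [ 0.66   -0.3974  0.011 ]
```

>>> apply_moves(plan="0 -0.05 0.2 0 0 0; 0 0 0.4 0 0 0; 0 0 0.3 0 0 0; 0 0 0.1 0 0 0; 0 0 0.05 0 0 0; 0 0 0 0 0 0; 0 0 0 0 0 0")

```text
time_s: 10.58
position: [0.6396, -0.2815, 0.0183]
tcp_rot: [[-0.999, -0.05, 0.001], [-0.05, 0.999, -0.0], [-0.001, -0.0, -1.0]]
force: [-0.1, 0.6, 0.5]
opening: 0.502
grasp_force: 0.0
```

>>> apply_moves(plan="0 0 0 0 0 0; 0 0 0 0 0 0; 0 0 0 0 0 0; 0 0 0 0 0 0; 0 0 0 0 0 0; 0 0 0 0 0 0; 0 0 0 0 0 0", gripper=-1)

```text
time_s: 11.17
position: [0.6395, -0.2813, 0.0186]
tcp_rot: [[-0.999, -0.05, 0.001], [-0.05, 0.999, -0.0], [-0.001, -0.0, -1.0]]
force: [-0.5, 1.6, 4.3]
opening: 0.275
grasp_force: 30.0
```

>>> apply_moves(plan="0 0 -0.1 0 0 0; 0 0 -0.2 0 0 0; 0 0 -0.3 0 0 0; 0 0 -0.4 0 0 0; 0 0 -0.3 0 0 0; 0 0 -0.2 0 0 0; 0 0 0 0 0 0; 0 0 0 0 0 0; 0 0 0 0 0 0")

```text
time_s: 11.92
position: [0.6386, -0.281, 0.0925]
tcp_rot: [[-0.999, -0.05, -0.001], [-0.05, 0.999, 0.001], [0.001, 0.001, -1.0]]
force: [-0.5, 0.7, -0.8]
opening: 0.269
grasp_force: 30.0
```

>>> apply_moves(plan="0.2 0.3 0 0 0 0; 0.35 0.55 0 0 0 0; 0.4 0.65 0 0 0 0; 0.45 0.65 0 0 0 0; 0.45 0.65 0 0 0 0; 0.45 0.65 0 0 0 0; 0.4 0.65 0 0 0 0; 0.35 0.55 0 0 0 0; 0.25 0.44 0 0 0 0; 0 0 0 0 0 0")

```text
time_s: 12.75
position: [0.455, -0.0306, 0.0919]
tcp_rot: [[-0.999, -0.053, -0.01], [-0.053, 0.999, 0.004], [0.01, 0.005, -1.0]]
force: [-1.0, -0.2, -1.6]
opening: 0.275
grasp_force: 30.0
```

>>> apply_moves(plan="0 0 0.2 0 0 0; 0 0 0.4 0 0 0; 0 0 0.4 0 0 0; 0 0 0.2 0 0 0; 0 0 0 0 0 0; 0 0 0 0 0 0; 0 0 0 0 0 0; 0 0 0 0 0 0")

```text
time_s: 13.42
position: [0.4624, -0.0356, 0.0336]
tcp_rot: [[-0.999, -0.05, 0.001], [-0.05, 0.999, -0.0], [-0.001, -0.001, -1.0]]
force: [0.3, 0.1, -0.6]
opening: 0.273
grasp_force: 30.0
```

```bash
python3 - <<'E'
from holes import *
img,m,t=wrist(); print(t[1]); save("w6",img); holes(img,m,t)
E
```

```text
[ 0.46240065 -0.03563454  0.0335664 ]
0.008 x [0.422  0.4795] y [0.1115 0.1745] ctr [0.4469 0.1407]
0.008 x [0.426  0.4755] y [0.023 0.086] ctr [0.4487 0.0574]
0.008 x [0.444  0.4695] y [-0.0525 -0.018 ] ctr [ 0.4546 -0.0352]
0.012 x [0.421  0.4775] y [0.108 0.17 ] ctr [0.4457 0.1369]
0.012 x [0.4255 0.474 ] y [0.0215 0.0835] ctr [0.4474 0.0553]
0.012 x [0.443  0.4675] y [-0.052  -0.0185] ctr [ 0.4532 -0.0353]
```

View pics/w6.png

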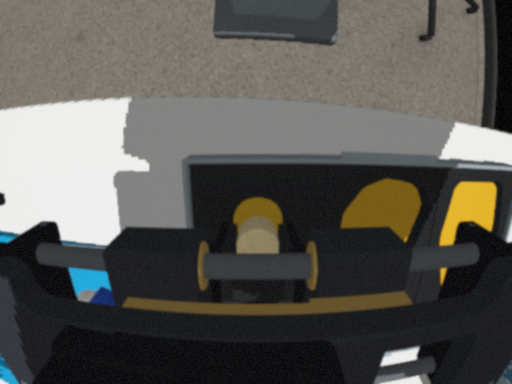

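The tin at (258,232) is centred over its hole at (258,215), so I lower and release it.

>>> apply_moves(plan="0.02 0 0.1 0 0 0; 0 0 0.1 0 0 0; 0 0 0.04 0 0 0; 0 0 0 0 0 0; 0 0 0 0 0 0; 0 0 0 0 0 0")

```text
time_s: 13.97
position: [0.4607, -0.0354, 0.021]
tcp_rot: [[-0.999, -0.05, -0.0], [-0.05, 0.999, 0.0], [0.0, 0.0, -1.0]]
force: [0.2, 0.4, -1.3]
opening: 0.273
grasp_force: 30.0
```

>>> apply_moves(plan="0 0 0 0 0 0; 0 0 0 0 0 0; 0 0 0 0 0 0; 0 0 0 0 0 0; 0 0 -0.1 0 0 0; 0 0 -0.3 0 0 0; 0 0 -0.5 0 0 0; 0 0 -0.6 0 0 0; 0 0 -0.5 0 0 0; 0 0 -0.3 0 0 0", gripper=-0.1)

```text
time_s: 14.8
position: [0.4616, -0.0356, 0.1388]
tcp_rot: [[-0.999, -0.05, 0.003], [-0.05, 0.999, -0.001], [-0.003, -0.001, -1.0]]
force: [1.2, 1.0, 0.4]
opening: 0.447
grasp_force: 0.0
```

>>> apply_moves(plan="-0.25 -0.2 0 0 0 0; -0.5 -0.4 0 0 0 0; -0.6 -0.5 0 0 0 0; -0.6 -0.5 0 0 0 0; -0.6 -0.5 0 0 0 0; -0.55 -0.5 0 0 0 0; -0.45 -0.4 0 0 0 0; -0.25 -0.2 0 0 0 0; 0 0 0 0 0 0; 0 0 0 0 0 0", gripper=1)

```text
time_s: 15.63
position: [0.6581, -0.1858, 0.1357]
tcp_rot: [[-0.999, -0.049, -0.001], [-0.049, 0.999, 0.001], [0.001, 0.001, -1.0]]
force: [-1.7, -0.0, -0.7]
opening: 0.993
grasp_force: 0.0
```

>>> apply_moves(plan="0 0 0 0 0 0; 0 0 0 0 0 0; 0 0 0 0 0 0")

```text
time_s: 15.88
position: [0.6574, -0.1846, 0.1362]
tcp_rot: [[-0.999, -0.051, -0.001], [-0.051, 0.999, 0.001], [0.001, 0.001, -1.0]]
force: [-0.1, -0.6, -0.5]
opening: 0.998
grasp_force: 0.0
```

```bash
python3 - <<'E'
from h import *
img,m,t=wrist(); print(t[1]); np.savez("th.npz",img=img,R=t[0],p=t[1])
B=(0.50,0.70,-0.29,-0.10)
a=rectify(img,m,0.023,*B,0.5,t); save("th",a)
# cut-out template from the tray picture
T=cv2.imread("pics/tray0.008.png")
save("th2",np.hstack([cv2.resize(a,None,fx=1.0,fy=1.0),cv2.cvtColor(T[140:540,220:500],cv2.COLOR_BGR2RGB)]))
E
```

```text
[ 0.65741852 -0.18455647  0.13618877]
```

View pics/th2.png

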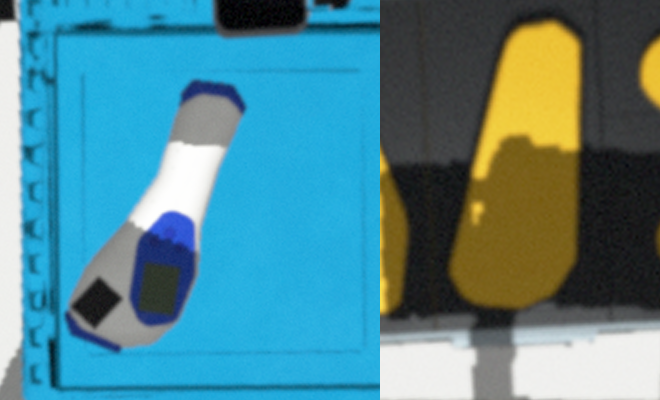

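```bash
cat > fit.py <<'E'
from h import *
from scipy.optimize import minimize
def hull(mask): 
    c=max(cv2.findContours(mask.astype(np.uint8),0,1)[0],key=cv2.contourArea); return cv2.convexHull(c)[:,0].astype(float)
T=cv2.cvtColor(cv2.imread("pics/tray0.008.png"),cv2.COLOR_BGR2HSV).astype(int)
mk=(abs(T[...,0]-22)<8)&(T[...,1]>150)&(T[...,2]>90)
mk[:,:275]=0; mk[:,445:]=0
c=hull(mk); P=np.c_[0.65-c[:,1]*.0005,0.23-c[:,0]*.0005]
a=np.radians(3); ex=np.array([-np.sin(a),np.cos(a)]); ey=np.array([-np.cos(a),-np.sin(a)])
q=np.c_[P@ex,P@ey]; q-=(q.max(0)+q.min(0))/2
q*=np.array([63,138])/1e3/(q.max(0)-q.min(0))
def sect(q,y):
    m=np.zeros((400,400),np.uint8); cv2.fillPoly(m,[np.int32(np.round(q*2000+200))],1); x=np.where(m[int(y*2000+200)])[0]; return (x.min()-200)/2,(x.max()-200)/2
print("template sections",[sect(q,y) for y in (-.05,0,.048)])
d=np.load("th.npz"); m=camera_model("wrist"); t=(d["R"],d["p"])
B=(0.50,0.665,-0.27,-0.085)
for z in (0.012,0.018,0.023):
    h=cv2.cvtColor(rectify(d["img"],m,z,*B,0.5,t),cv2.COLOR_RGB2HSV).astype(int)
    mk=~((abs(h[...,0]-98)<8)&(h[...,1]>120)); mk=cv2.morphologyEx(mk.astype(np.uint8),cv2.MORPH_OPEN,np.ones((9,9)))
    n,l,st,ce=cv2.connectedComponentsWithStats(mk); i=l[int((B[1]-.60)*2000),int((B[3]+.185)*2000)]
    c=hull(l==i); O=np.c_[B[1]-c[:,1]*.0005,B[3]-c[:,0]*.0005]
    ras=lambda p:cv2.GaussianBlur(cv2.fillPoly(np.zeros((400,400),np.uint8),[np.int32((p-[.58,-.185])*2000*16+200*16)],255,shift=4),(0,0),3).astype(float)
    o=ras(O)
    def tf(v): A=np.array([[np.cos(v[2]),-np.sin(v[2])],[np.sin(v[2]),np.cos(v[2])]]); return q@A.T+v[:2]
    best=min((minimize(lambda v:((ras(tf(np.array([v[0],v[1],v[2]*10])))-o)**2).mean(),[O[:,0].mean(),O[:,1].mean(),g/10],method="Nelder-Mead",options=dict(initial_simplex=np.array([[0,0,0],[.01,0,0],[0,.01,0],[0,0,.01]])+[O[:,0].mean(),O[:,1].mean(),g/10])) for g in (2.6,2.9,-.3,.1)),key=lambda r:r.fun)
    print(z,"ctr",best.x[:2].round(4),"x-axis az deg",np.degrees(best.x[2]*10).round(1),"cost",round(best.fun),"hull area",cv2.contourArea(np.float32(O*1e3)),cv2.contourArea(np.float32(q*1e3)))
E
python3 fit.py
```

```text
template sections [(np.float64(-31.0), np.float64(5.5)), (np.float64(-28.0), np.float64(20.0)), (np.float64(-23.0), np.float64(31.5))]
0.012 ctr [ 0.5914 -0.1772] x-axis az deg 76.8 cost 480 hull area 6602.875 6038.758689545097
0.018 ctr [ 0.5919 -0.1776] x-axis az deg 76.7 cost 265 hull area 6332.75 6038.758689545097
0.023 ctr [ 0.5922 -0.1779] x-axis az deg 76.5 cost 170 hull area 6092.375 6038.758689545097
```

```bash
python3 - <<'E'
s=open("fit.py").read()
s=s.replace("c=hull(mk); P=","mk=cv2.erode(mk.astype(np.uint8),cv2.getStructuringElement(cv2.MORPH_ELLIPSE,(17,17)));c=hull(mk); P=")
open("fit.py","w").write(s)
E
python3 fit.py
```

```text
template sections [(np.float64(-31.0), np.float64(3.0)), (np.float64(-27.5), np.float64(18.5)), (np.float64(-22.5), np.float64(30.5))]
0.012 ctr [ 0.592 -0.177] x-axis az deg 77.5 cost 586 hull area 6602.875 5799.297369834742
0.018 ctr [ 0.5927 -0.1775] x-axis az deg 77.5 cost 314 hull area 6332.75 5799.297369834742
0.023 ctr [ 0.5925 -0.1775] x-axis az deg 77.5 cost 137 hull area 6092.375 5799.297369834742
```

>>> apply_moves(plan="0 0 0 0 0 0.0177; 0 0 0 0 0 0.0177; 0 0 0 0 0 0.0177; 0 0 0 0 0 0.0177; 0.3 -0.12 0.3 0 0 0; 0.4 -0.14 0.4 0 0 0; 0.335 -0.13 0.4 0 0 0; 0.2 -0.076 0.3 0 0 0; 0 0 0.1 0 0 0; 0 0 0 0 0 0", gripper=0.5)

```text
time_s: 16.77
position: [0.5915, -0.1828, 0.0601]
tcp_rot: [[-0.923, 0.385, -0.002], [0.385, 0.923, 0.001], [0.003, 0.0, -1.0]]
force: [0.5, 0.3, 0.1]
opening: 0.75
grasp_force: 0.0
```

>>> apply_moves(plan="0 0 0 0 0 0; 0 0 0 0 0 0; 0 0 0 0 0 0")

```text
time_s: 17.02
position: [0.5944, -0.184, 0.0624]
tcp_rot: [[-0.923, 0.384, 0.003], [0.384, 0.923, -0.002], [-0.004, -0.0, -1.0]]
force: [1.3, -0.9, -0.1]
opening: 0.752
grasp_force: 0.0
```

```bash
python3 - <<'E'
from h import *
img,m,t=wrist(); print(t[1],t[0][:,1]); save("w7",img)
E
```

```text
[ 0.59441255 -0.18401703  0.06235143] [ 3.84378308e-01  9.23175622e-01 -2.94624868e-04]
```

View pics/w7.png

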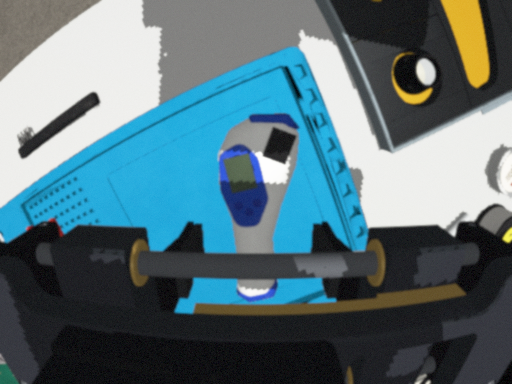

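The thermometer (about 258,190) runs centrally between the fingers, and the loupe at (415,78) stands in its hole. Next is the descent and grip.

>>> apply_moves(plan="0.04 0 0.15 0 0 0; 0 0 0.3 0 0 0; 0 0 0.25 0 0 0; 0 0 0.12 0 0 0; 0 0 0.05 0 0 0; 0 0 0 0 0 0; 0 0 0 0 0 0; 0 0 0 0 0 0")

```text
time_s: 17.73
position: [0.5912, -0.1829, 0.018]
tcp_rot: [[-0.923, 0.385, 0.001], [0.385, 0.923, -0.0], [-0.001, -0.0, -1.0]]
force: [0.0, -0.6, 0.4]
opening: 0.752
grasp_force: 0.0
```

>>> apply_moves(plan="0 0 0 0 0 0; 0 0 0 0 0 0; 0 0 0 0 0 0; 0 0 0 0 0 0; 0 0 0 0 0 0; 0 0 0 0 0 0; 0 0 0 0 0 0; 0 0 0 0 0 0", gripper=-1)

```text
time_s: 18.4
position: [0.5907, -0.1829, 0.0178]
tcp_rot: [[-0.923, 0.385, 0.0], [0.385, 0.923, -0.0], [-0.0, -0.0, -1.0]]
force: [0.4, -0.6, 3.2]
opening: 0.494
grasp_force: 29.7
```

>>> apply_moves(plan="0 0 -0.1 0 0 0; 0 0 -0.2 0 0 0; 0 0 -0.3 0 0 0; 0 0 -0.4 0 0 0; 0 0 -0.4 0 0 0; 0 0 -0.2 0 0 0; 0 0 0 0 0 0; 0 0 0 0 0 0; 0 0 0 0 0 0")

```text
time_s: 19.15
position: [0.5899, -0.1822, 0.0967]
tcp_rot: [[-0.923, 0.385, -0.002], [0.385, 0.923, 0.001], [0.002, 0.0, -1.0]]
force: [-0.6, 0.0, -0.8]
opening: 0.49
grasp_force: 29.7
```

>>> apply_moves(plan="0 0 0 0 0 -0.0142; 0 0 0 0 0 -0.0142; 0 0 0 0 0 -0.0141; 0.2 0.3 0 0 0 0; 0.35 0.6 0 0 0 0; 0.4 0.7 0 0 0 0; 0.4 0.75 0 0 0 0; 0.4 0.75 0 0 0 0; 0.37 0.7 0 0 0 0; 0.3 0.5 0 0 0 0")

```text
time_s: 19.98
position: [0.4957, 0.0472, 0.0963]
tcp_rot: [[-0.992, 0.127, -0.005], [0.127, 0.992, 0.001], [0.005, 0.001, -1.0]]
force: [0.1, 0.1, -1.9]
opening: 0.496
grasp_force: 29.7
```

>>> apply_moves(plan="0 0 0 0 0 0; 0 0 0.2 0 0 0; 0 0 0.3 0 0 0; 0 0 0.3 0 0 0; 0 0 0.2 0 0 0; 0 0 0 0 0 0; 0 0 0 0 0 0; 0 0 0 0 0 0; 0 0 0 0 0 0")

```text
time_s: 20.73
position: [0.4994, 0.044, 0.048]
tcp_rot: [[-0.992, 0.128, 0.001], [0.128, 0.992, -0.0], [-0.001, -0.0, -1.0]]
force: [-0.0, 0.9, -1.1]
opening: 0.491
grasp_force: 29.7
```

```bash
python3 - <<'E'
from holes import *
img,m,t=wrist(); print(t[1],t[0][:,1]); save("w8",img); holes(img,m,t)
E
```

```text
[0.49943611 0.04400316 0.04796748] [ 1.28254642e-01  9.91741270e-01 -3.57684406e-05]
0.008 x [0.421  0.5255] y [0.1065 0.171 ] ctr [0.469  0.1393]
0.008 x [0.443 0.477] y [-0.051 -0.02 ] ctr [ 0.4545 -0.0321]
0.008 x [0.4255 0.445 ] y [0.0255 0.081 ] ctr [0.4322 0.0527]
0.012 x [0.421  0.5235] y [0.1055 0.1685] ctr [0.4682 0.1376]
0.012 x [0.4425 0.476 ] y [-0.049  -0.0185] ctr [ 0.454  -0.0304]
0.012 x [0.4255 0.4445] y [0.026  0.0805] ctr [0.4321 0.0528]
```

View pics/w8.png

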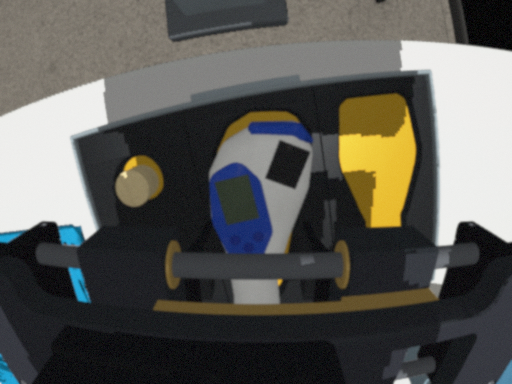

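The thermometer hangs in the right sense over its cut-out. Yellow shows around the head at (265,118) and the tin stands in its hole at (140,182). I correct about 3 mm and lower.

>>> apply_moves(plan="0.03 0.05 0 0 0 0; 0 0 0.15 0 0 0; 0 0 0.15 0 0 0; 0 0 0.06 0 0 0; 0 0 0 0 0 0; 0 0 0 0 0 0; 0 0 0 0 0 0; 0 0 0 0 0 0")

```text
time_s: 21.45
position: [0.4977, 0.0471, 0.0296]
tcp_rot: [[-0.992, 0.128, 0.0], [0.128, 0.992, -0.0], [-0.0, -0.0, -1.0]]
force: [-0.5, 0.7, -1.1]
opening: 0.493
grasp_force: 29.7
```

```bash
python3 - <<'E'
from holes import *
img,m,t=wrist(); print(t[1],t[0][:,1])
save("w9",cv2.resize(img[60:320,120:420],None,fx=2,fy=2,interpolation=cv2.INTER_CUBIC))
E
```

```text
[0.49771308 0.04710293 0.02959641] [ 1.27651784e-01  9.91819047e-01 -1.05823728e-05]
```

View pics/w9.png

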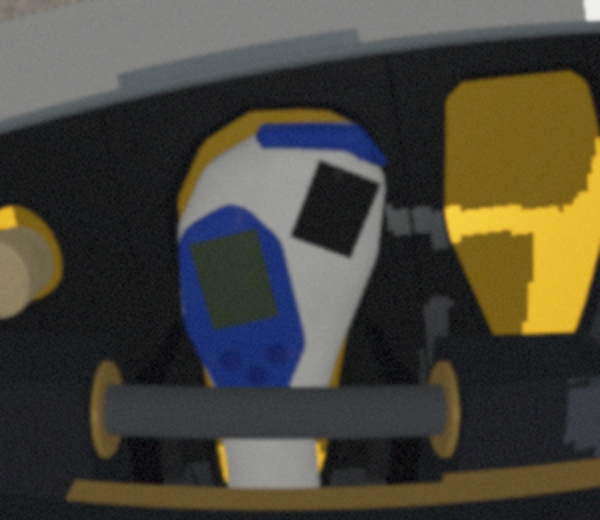

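Yellow shows at the handle on both sides (225 and 322, 460) and at the head on the upper left (190,170). The head looks slightly to the right, so I check the numbers before lowering.

```bash
cat > sec.py <<'E'
from h import *
def sec(img,m,t,C,ys,a=np.radians(3)):
    ex=np.array([-np.sin(a),np.cos(a)]); ey=np.array([-np.cos(a),-np.sin(a)])
    R=t[0]@m["hand_eye"][:3,:3]; p=t[1]+t[0]@m["hand_eye"][:3,3]; f=f_of(m)
    def line(y,z):
        xs=np.arange(-.05,.05,.0005); W=np.c_[np.array(C)+xs[:,None]*ex+y*ey,0*xs+z]
        c=(W-p)@R; r=np.hypot(c[:,0],c[:,1]); s=f*np.arctan2(r,c[:,2])/r
        px=cv2.remap(img,(m["cx"]+c[:,0]*s).astype(np.float32)[None],(m["cy"]+c[:,1]*s).astype(np.float32)[None],1)
        return xs,cv2.cvtColor(px,cv2.COLOR_RGB2HSV)[0].astype(int)
    for y in ys:
        xs,h=line(y,t[1][2]+.0055)   # mid height of the thermometer
        th=((h[:,1]<70)&(h[:,2]>95))|((abs(h[:,0]-115)<10)&(h[:,1]>100)&(h[:,2]>60))
        xs2,h2=line(y,.008); ye=(abs(h2[:,0]-22)<8)&(h2[:,1]>150)&(h2[:,2]>60)
        g=lambda x,k:np.round(x[k][[0,-1]]*1e3,1) if k.any() else None
        print("y",round(y*1e3),"therm",g(xs,th&(abs(xs)<.042)),"yellow",g(xs2,ye&(abs(xs2)<.045)))
E
python3 - <<'E'
from sec import *
img,m,t=wrist(); print(t[1])
np.savez("w9.npz",img=img,R=t[0],p=t[1])
sec(img,m,t,(0.4975,0.052),[-.02,-.015,.02,.03,.04,.048,.056,.062,.066,.07,.074])
E
```

```text
[0.49776144 0.04708645 0.02967712]
y -20 therm None yellow [13. 15.]
y -15 therm None yellow [-32.   16.5]
y 20 therm [-27.5  25. ] yellow None
y 30 therm [-26.  30.] yellow None
y 40 therm [-24.   32.5] yellow None
y 48 therm [-21.  34.] yellow [-27.  -24.5]
y 56 therm [-15.  34.] yellow [-22.  -18.5]
y 62 therm [-7.  30.5] yellow [-17.5  -7.5]
y 66 therm [ 3.5 13.5] yellow [-13.5  27.5]
y 70 therm None yellow [-3.5 15. ]
y 74 therm None yellow None
```

>>> apply_moves(plan="0 0 0 0 0 -0.0075; 0 0 0 0 0 0; 0 0 0 0 0 0; 0 0 0 0 0 0")

```text
time_s: 21.88
position: [0.4976, 0.0471, 0.0297]
tcp_rot: [[-0.997, 0.082, 0.0], [0.082, 0.997, -0.0], [-0.0, 0.0, -1.0]]
force: [-0.3, 0.3, -2.1]
opening: 0.49
grasp_force: 29.7
```

```bash
python3 - <<'E'
from sec import *
img,m,t=wrist(); print(t[1],t[0][:,1])
sec(img,m,t,(0.4975,0.052),[-.035,-.03,-.025,-.02,-.015,.02,.03,.04,.048,.056,.062,.066,.07,.074])
E
```

```text
[0.49763428 0.04710652 0.02965781] [8.17452789e-02 9.96653254e-01 5.68049636e-06]
y -35 therm [-24.    4.5] yellow None
y -30 therm [-23.5   4. ] yellow None
y -25 therm [-23.5 -13.5] yellow None
y -20 therm None yellow [14. 15.]
y -15 therm None yellow [-31.5  16.5]
y 20 therm [-28.   23.5] yellow None
y 30 therm [-27.  28.] yellow None
y 40 therm [-25.  30.] yellow None
y 48 therm [-22.5  31.5] yellow [-27. -26.]
y 56 therm [-17.   32.5] yellow [-22.  -20.5]
y 62 therm [-9.5 29. ] yellow [-17.5 -10. ]
y 66 therm [ 0.5 18.5] yellow [-13.5  27.5]
y 70 therm None yellow [-3.5 15. ]
y 74 therm None yellow None
```

>>> apply_moves(plan="0 0 0.05 0 0 0; 0 0 0.05 0 0 0; 0 0 0.05 0 0 0; 0 0 0.02 0 0 0; 0 0 0 0 0 0; 0 0 0 0 0 0; 0 0 0 0 0 0")

```text
time_s: 22.52
position: [0.4976, 0.0471, 0.021]
tcp_rot: [[-0.997, 0.081, 0.0], [0.081, 0.997, -0.0], [-0.0, -0.0, -1.0]]
force: [-0.7, 0.6, -1.7]
opening: 0.494
grasp_force: 29.7
```

>>> apply_moves(plan="0 0 0 0 0 0; 0 0 0 0 0 0; 0 0 0 0 0 0; 0 0 0 0 0 0; 0 0 0 0 0 0; 0 0 -0.1 0 0 0; 0 0 -0.3 0 0 0; 0 0 -0.5 0 0 0; 0 0 -0.7 0 0 0; 0 0 -0.6 0 0 0", gripper=0.3)

```text
time_s: 23.35
position: [0.4971, 0.0472, 0.1325]
tcp_rot: [[-0.997, 0.081, -0.001], [0.081, 0.997, 0.0], [0.001, 0.0, -1.0]]
force: [1.2, -1.2, -0.5]
opening: 0.651
grasp_force: 0.0
```

>>> apply_moves(plan="0 0 -0.4 0 0 0; 0 0 -0.2 0 0 0; 0 0 0 0 0 0; 0 0 0 0 0 0; 0 0 0 0 0 0")

```text
time_s: 23.77
position: [0.4968, 0.0472, 0.1604]
tcp_rot: [[-0.997, 0.081, -0.002], [0.081, 0.997, 0.0], [0.002, 0.0, -1.0]]
force: [0.7, -0.5, -0.2]
opening: 0.651
grasp_force: 0.0
```

```bash
python3 - <<'E'
from sec import *
img,m,t=wrist(); print(t[1],t[0][:,1]); save("w10",img)
np.savez("w10.npz",img=img,R=t[0],p=t[1])
t2=(t[0],t[1])
import sec
src=open("sec.py").read().replace("t[1][2]+.0055",".025"); exec(src)
sec(img,m,t,(0.4975,0.052),[-.072,-.068,-.06,-.05,-.04,-.03,-.02,0,.02,.03,.04,.048,.056,.062,.066,.07,.074])
E
```

```text
[0.49679849 0.04720828 0.16044391] [8.08385508e-02 9.96727207e-01 6.34234196e-05]
y -72 therm [-27.5   1.5] yellow None
y -68 therm [-30.    3.5] yellow None
y -60 therm [-29.    4.5] yellow [-35.  -30.5]
y -50 therm [-26.   3.] yellow [-35.  -28.5]
y -40 therm [-24.5   3.5] yellow [-33.5   9. ]
y -30 therm [-23.5   3.5] yellow [-33.  12.]
y -20 therm [-23.5   4.5] yellow [-32.5  15. ]
y 0 therm [-23.5  12. ] yellow [-31.   21.5]
y 20 therm [-26.5  21.5] yellow [26.5 27.5]
y 30 therm [-26.  27.] yellow None
y 40 therm [-26.   39.5] yellow [32.  34.5]
y 48 therm [-22.5  40.5] yellow [-27.5  36.5]
y 56 therm [-17.5  40.5] yellow [-23.  35.]
y 62 therm [-10.5  41. ] yellow [-18.5  32. ]
y 66 therm [-1.5 41. ] yellow [-14.  -4.]
y 70 therm [32.5 41. ] yellow [-5. 17.]
y 74 therm [34. 41.] yellow None
```

The thermometer lies in its cut-out. Next, the cutters.

>>> apply_moves(plan="-0.07 -0.3 0 0 0 0.004; -0.15 -0.55 0 0 0 0; -0.18 -0.7 0 0 0 0; -0.2 -0.75 0 0 0 0; -0.2 -0.75 0 0 0 0; -0.2 -0.75 0 0 0 0; -0.2 -0.75 0 0 0 0; -0.2 -0.75 0 0 0 0; -0.2 -0.75 0 0 0 0; -0.2 -0.75 0.1 0 0 0", gripper=0.6)

```text
time_s: 24.65
position: [0.5512, -0.3023, 0.155]
tcp_rot: [[-0.994, 0.106, -0.001], [0.106, 0.994, 0.001], [0.001, 0.001, -1.0]]
force: [1.2, 0.1, 0.6]
opening: 0.802
grasp_force: 0.0
```

>>> apply_moves(plan="-0.2 -0.7 0.2 0 0 0; -0.18 -0.6 0.3 0 0 0; -0.15 -0.4 0.4 0 0 0; -0.1 -0.2 0.4 0 0 0; 0 0 0.2 0 0 0; 0 0 0 0 0 0; 0 0 0 0 0 0; 0 0 0 0 0 0; 0 0 0 0 0 0")

```text
time_s: 25.4
position: [0.5734, -0.3975, 0.0825]
tcp_rot: [[-0.995, 0.105, 0.001], [0.105, 0.995, -0.001], [-0.001, -0.001, -1.0]]
force: [0.3, 0.9, -0.2]
opening: 0.798
grasp_force: 0.0
```

```bash
cat > cut.py <<'E'
from h import *
img,m,t=wrist(); print(t[1],t[0][:,1]); np.savez("cut.npz",img=img,R=t[0],p=t[1])
B=(0.50,0.68,-0.45,-0.33)
r=rectify(img,m,0.011,*B,0.5,t); h=cv2.cvtColor(r,cv2.COLOR_RGB2HSV).astype(int)
mk=((h[...,0]<9)|(h[...,0]>171))&(h[...,1]>110)&(h[...,2]>60)
for x in np.arange(.52,.63,.01):
    c=np.where(mk[int((B[1]-x)*2000)])[0]
    if len(c): print(round(x,3),"red y",B[3]-c.max()*.0005,B[3]-c.min()*.0005)
v,u=np.where(mk); print("red x min",B[1]-v.max()*.0005)
E
python3 cut.py
```

```text
[ 0.57340389 -0.39750008  0.08248274] [ 1.04568701e-01  9.94517254e-01 -9.04771834e-04]
0.53 red y -0.4025 -0.3945
0.54 red y -0.406 -0.361
0.55 red y -0.40850000000000003 -0.36050000000000004
0.56 red y -0.41050000000000003 -0.36050000000000004
0.57 red y -0.41100000000000003 -0.362
0.58 red y -0.40950000000000003 -0.36450000000000005
0.59 red y -0.40700000000000003 -0.3695
0.6 red y -0.405 -0.375
0.61 red y -0.4025 -0.3805
red x min 0.5275000000000001
```

>>> apply_moves(plan="0.1 0.1 0.2 0 0 0; 0.11 0.11 0.4 0 0 0; 0 0 0.4 0 0 0; 0 0 0.2 0 0 0; 0 0 0.1 0 0 0; 0 0 0 0 0 0; 0 0 0 0 0 0; 0 0 0 0 0 0; 0 0 0 0 0 0")

```text
time_s: 26.2
position: [0.5642, -0.3874, 0.0174]
tcp_rot: [[-0.994, 0.106, 0.002], [0.106, 0.994, -0.002], [-0.002, -0.002, -1.0]]
force: [0.4, 0.1, -0.1]
opening: 0.801
grasp_force: 0.0
```

>>> apply_moves(plan="0 0.02 0.08 0 0 0; 0 0 0.07 0 0 0; 0 0 0 0 0 0; 0 0 0 0 0 0; 0 0 0 0 0 0")

```text
time_s: 26.62
position: [0.5635, -0.3856, 0.0084]
tcp_rot: [[-0.994, 0.106, -0.0], [0.106, 0.994, 0.0], [0.0, 0.0, -1.0]]
force: [-1.1, -0.6, 0.5]
opening: 0.802
grasp_force: 0.0
```

>>> apply_moves(plan="0 0 0 0 0 0; 0 0 0 0 0 0; 0 0 0 0 0 0; 0 0 0 0 0 0; 0 0 0 0 0 0; 0 0 0 0 0 0; 0 0 0 0 0 0; 0 0 0 0 0 0", gripper=-1)

```text
time_s: 27.28
position: [0.5636, -0.3858, 0.0086]
tcp_rot: [[-0.994, 0.106, 0.0], [0.106, 0.994, -0.0], [-0.0, -0.0, -1.0]]
force: [0.0, -0.3, -0.6]
opening: 0.579
grasp_force: 30.0
```

>>> apply_moves(plan="0 0 -0.1 0 0 0; 0 0 -0.2 0 0 0; 0 0 -0.3 0 0 0; 0 0 -0.4 0 0 0; 0 0 -0.3 0 0 0; 0 0 -0.2 0 0 0; 0 0 0 0 0 0; 0 0 0 0 0 0; 0 0 0 0 0 0")

```text
time_s: 28.03
position: [0.563, -0.3852, 0.0832]
tcp_rot: [[-0.994, 0.106, -0.001], [0.106, 0.994, 0.001], [0.001, 0.001, -1.0]]
force: [1.1, -0.1, -0.0]
opening: 0.582
grasp_force: 30.0
```

>>> apply_moves(plan="0 0 0 0 0 -0.0127; 0 0 0 0 0 -0.0126; 0.04 0.3 0 0 0 0; 0.08 0.6 0 0 0 0; 0.1 0.7 0 0 0 0; 0.1 0.75 0 0 0 0; 0.1 0.75 0 0 0 0; 0.1 0.75 0 0 0 0; 0.1 0.75 0 0 0 0; 0.1 0.75 0 0 0 0")

```text
time_s: 28.87
position: [0.512, -0.1186, 0.0826]
tcp_rot: [[-0.999, -0.052, -0.002], [-0.052, 0.999, 0.001], [0.002, 0.001, -1.0]]
force: [0.2, 1.2, 0.1]
opening: 0.582
grasp_force: 30.0
```

>>> apply_moves(plan="0.1 0.75 0 0 0 0; 0.1 0.75 0 0 0 0; 0.1 0.75 0 0 0 0; 0.1 0.75 0 0 0 0; 0.1 0.7 0 0 0 0; 0.1 0.6 0 0 0 0; 0.1 0.45 0 0 0 0; 0.05 0.37 0 0 0 0; 0 0 0 0 0 0; 0 0 0 0 0 0")

```text
time_s: 29.7
position: [0.4616, 0.1339, 0.0829]
tcp_rot: [[-0.998, -0.056, -0.002], [-0.056, 0.998, -0.0], [0.002, -0.0, -1.0]]
force: [0.4, 0.2, -0.1]
opening: 0.582
grasp_force: 30.0
```

>>> apply_moves(plan="0 0 0.2 0 0 0; 0 0 0.3 0 0 0; 0 0 0.2 0 0 0; 0 0 0.1 0 0 0; 0 0 0 0 0 0; 0 0 0 0 0 0; 0 0 0 0 0 0; 0 0 0 0 0 0")

```text
time_s: 30.37
position: [0.4629, 0.1331, 0.044]
tcp_rot: [[-0.999, -0.053, 0.001], [-0.053, 0.999, 0.0], [-0.001, -0.0, -1.0]]
force: [-0.1, -0.1, -0.3]
opening: 0.579
grasp_force: 30.0
```

```bash
cat > cp.py <<'E'
from h import *
img,m,t=wrist(); print(t[1],t[0][:,1]); np.savez("cp.npz",img=img,R=t[0],p=t[1])
a=np.radians(3); ex=np.array([-np.sin(a),np.cos(a)]); ey=np.array([-np.cos(a),-np.sin(a)])
C=np.array([0.4925,0.1372]); R=t[0]@m["hand_eye"][:3,:3]; p=t[1]+t[0]@m["hand_eye"][:3,3]; f=f_of(m)
def line(y,z):
    xs=np.arange(-.045,.045,.0005); W=np.c_[C+xs[:,None]*ex+y*ey,0*xs+z]
    c=(W-p)@R; r=np.hypot(c[:,0],c[:,1]); s=f*np.arctan2(r,c[:,2])/r
    px=cv2.remap(img,(m["cx"]+c[:,0]*s).astype(np.float32)[None],(m["cy"]+c[:,1]*s).astype(np.float32)[None],1)
    return xs,cv2.cvtColor(px,cv2.COLOR_RGB2HSV)[0].astype(int)
g=lambda x,k:np.round(x[k][[0,-1]]*1e3,1) if k.any() else None
for y in (.015,.02,.025,.03,.035,.04,.045,.05,.055,.06,.064,.068,.07,.072):
    xs,h=line(y,t[1][2]+.0024); red=((h[:,0]<9)|(h[:,0]>171))&(h[:,1]>110)&(h[:,2]>50)
    xs,k=line(y,.012); ye=(abs(k[:,0]-22)<8)&(k[:,1]>150)&(k[:,2]>60)
    print(round(y*1e3),"red",g(xs,red),"yellow",g(xs,ye))
E
python3 cp.py
```

```text
[0.46289583 0.13305032 0.0440161 ] [-5.26811769e-02  9.98611382e-01 -2.89623716e-05]
15 red None yellow [-21.  17.]
20 red [-26.5  22.5] yellow [-21.  17.]
25 red [-28.5  24. ] yellow [-20.   16.5]
30 red [-28.5  24. ] yellow [-19.   31.5]
35 red [-28.  24.] yellow [-18.  31.]
40 red [-27.5  23.5] yellow [-17.  30.]
45 red [-26.5  22.5] yellow [-15.5  29.5]
50 red [-25.5  21.5] yellow [-15.   28.5]
55 red [-24.5  21. ] yellow [-16.  28.]
60 red [-23.5  20. ] yellow [-25.5  27.5]
64 red [-22.5 -15.5] yellow [-25.   26.5]
68 red None yellow [-21.5  23. ]
70 red None yellow [-18.  18.]
72 red None yellow None
```

>>> apply_moves(plan="0 0.02 0.15 0 0 0; 0 0 0.15 0 0 0; 0 0 0.1 0 0 0; 0 0 0.06 0 0 0; 0 0 0.03 0 0 0; 0 0 0 0 0 0; 0 0 0 0 0 0; 0 0 0 0 0 0")

```text
time_s: 31.08
position: [0.4625, 0.1342, 0.0191]
tcp_rot: [[-0.999, -0.053, 0.0], [-0.053, 0.999, 0.0], [-0.0, 0.0, -1.0]]
force: [0.6, 0.5, -0.3]
opening: 0.576
grasp_force: 30.0
```

```bash
python3 cp.py
```

```text
[0.46254601 0.13418824 0.0191147 ] [-5.28961844e-02  9.98600017e-01  6.65744279e-06]
15 red None yellow None
20 red None yellow [-17.5  15.5]
25 red [-27.   25.5] yellow [-17.5  16. ]
30 red [-27.   25.5] yellow [-17.5  15.5]
35 red [-27.  25.] yellow [-16.5  15. ]
40 red [-26.   24.5] yellow [-28.5  30. ]
45 red [-25.   23.5] yellow [-28.   29.5]
50 red [-23.5  23. ] yellow [-27.   28.5]
55 red [-22.5  22. ] yellow [-26.5  28. ]
60 red [-21.5  21.5] yellow [-25.5  27. ]
64 red [-20. -14.] yellow [-25.   26.5]
68 red None yellow [-21.5  23. ]
70 red None yellow None
72 red None yellow None
```

>>> apply_moves(plan="0 0 0 0 0 0; 0 0 0 0 0 0; 0 0 0 0 0 0; 0 0 0 0 0 0; 0 0 0 0 0 0", gripper=0.28)

```text
time_s: 31.55
position: [0.4624, 0.1342, 0.0191]
tcp_rot: [[-0.999, -0.053, 0.0], [-0.053, 0.999, -0.0], [-0.0, -0.0, -1.0]]
force: [0.0, 0.3, -0.4]
opening: 0.64
grasp_force: 0.0
```

>>> apply_moves(plan="0 0 -0.1 0 0 0; 0 0 -0.3 0 0 0; 0 0 -0.5 0 0 0; 0 0 -0.6 0 0 0; 0 0 -0.6 0 0 0; 0 0 -0.4 0 0 0; 0 0 -0.2 0 0 0; 0 0 0 0 0 0; 0 0 0 0 0 0; 0 0 0 0 0 0")

```text
time_s: 32.38
position: [0.4616, 0.1341, 0.1535]
tcp_rot: [[-0.999, -0.053, -0.001], [-0.053, 0.999, -0.0], [0.001, 0.0, -1.0]]
force: [-0.1, -0.8, 0.2]
opening: 0.64
grasp_force: 0.0
```

>>> apply_moves(plan="0.05 -0.3 -0.3 0 0 0; 0.05 -0.4 -0.4 0 0 0; 0 -0.5 -0.5 0 0 0; 0 -0.3 -0.4 0 0 0; 0 -0.2 -0.3 0 0 0; 0 0 0 0 0 0; 0 0 0 0 0 0; 0 0 0 0 0 0; 0 0 0 0 0 0")

```text
time_s: 33.13
position: [0.4605, 0.0498, 0.2473]
tcp_rot: [[-0.999, -0.054, -0.004], [-0.054, 0.999, 0.001], [0.004, 0.001, -1.0]]
force: [0.7, -0.0, -0.1]
opening: 0.642
grasp_force: 0.0
```

```bash
cat > fin.py <<'E'
from h import *
img,m,t=wrist(); print(t[1])
a=np.radians(3); ex=np.array([-np.sin(a),np.cos(a)]); ey=np.array([-np.cos(a),-np.sin(a)])
R=t[0]@m["hand_eye"][:3,:3]; p=t[1]+t[0]@m["hand_eye"][:3,3]; f=f_of(m)
def patch(C,z,hx,hy):
    X,Y=np.meshgrid(np.arange(-hx,hx,.0005),np.arange(-hy,hy,.0005))
    W=np.concatenate([(np.array(C)+X[...,None]*ex+Y[...,None]*ey),np.full(X.shape+(1,),z)],-1)
    c=(W-p)@R; r=np.hypot(c[...,0],c[...,1]); s=f*np.arctan2(r,c[...,2])/r
    return X*1e3,Y*1e3,cv2.cvtColor(cv2.remap(img,(m["cx"]+c[...,0]*s).astype(np.float32),(m["cy"]+c[...,1]*s).astype(np.float32),1),cv2.COLOR_RGB2HSV).astype(int)
yel=lambda h:(abs(h[...,0]-22)<8)&(h[...,1]>150)&(h[...,2]>60)
thm=lambda h:((h[...,1]<70)&(h[...,2]>95))|((abs(h[...,0]-115)<10)&(h[...,1]>100)&(h[...,2]>60))
red=lambda h:((h[...,0]<9)|(h[...,0]>171))&(h[...,1]>110)&(h[...,2]>50)
met=lambda h:(h[...,1]<50)&(h[...,2]>110)
def rows(n,C,z,zy,k,ys,hx=.040):
    X,Y,h=patch(C,z,hx,.08); _,_,g=patch(C,zy,hx,.08); A,B=k(h),yel(g)
    for y in ys:
        i=int((y+80)*2); e=lambda M:X[i][M[i]][[0,-1]] if M[i].any() else None
        print(n,y,"obj",e(A),"yellow",e(B))
if __name__=="__main__":
    rows("cut",(0.4925,0.1372),.020,.012,red,(0,10,20,30,40,50,60,64))
    rows("jaw",(0.4925,0.1372),.020,.012,met,(-66,-60,-50,-40,-30))
    rows("th",(0.4975,0.052),.025,.008,thm,(-66,-60,-50,-40,-30,-20,0,20,30,40,48,56,62,66),.036)
    for n,C,z,k in (("loupe",(.5427,-.031),.036,met),("tin",(.4605,-.0353),.032,lambda h:(abs(h[...,0]-22)<12)&(h[...,1]>30)&(h[...,1]<150))):
        X,Y,h=patch(C,z,.03,.03); A=cv2.morphologyEx(k(h).astype(np.uint8),cv2.MORPH_OPEN,np.ones((7,7)))>0
        if A.any(): print(n,"top x",X[A].min(),X[A].max(),"y",Y[A].min(),Y[A].max())
        X,Y,h=patch(C,.008,.03,.03); A=yel(h)
        if A.any(): print(n,"yellow x",X[A].min(),X[A].max(),"y",Y[A].min(),Y[A].max(),A.sum()/4)
E
python3 fin.py
```

```text
[0.46054121 0.04984798 0.24728523]
cut 0 obj [-18.5  15.5] yellow [-22.5  25. ]
cut 10 obj [-22.5  19.5] yellow [-25.5  28.5]
cut 20 obj [-25.  22.] yellow [-29.  32.]
cut 30 obj [-26.   23.5] yellow [-30.  33.]
cut 40 obj [-25.   22.5] yellow [-28.5  32. ]
cut 50 obj [-23.5  21.5] yellow [-27.5  30. ]
cut 60 obj [-21.5  20. ] yellow [-26.   28.5]
cut 64 obj [-20.  -16.5] yellow [-25.   27.5]
jaw -66 obj None yellow None
jaw -60 obj None yellow None
jaw -50 obj None yellow [ 7.  13.5]
jaw -40 obj [-12.5   7. ] yellow [13. 17.]
jaw -30 obj [-13.5   8.5] yellow [13.  17.5]
th -66 obj [-30.    4.5] yellow None
th -60 obj [-29.   3.] yellow [-35.5 -30. ]
th -50 obj [-26.    4.5] yellow [-35.5 -28.5]
th -40 obj [-25.    3.5] yellow [-34.5  10. ]
th -30 obj [-23.    3.5] yellow [-34.  13.]
th -20 obj [-23.    3.5] yellow [-33.5  16. ]
th 0 obj [-23.   12.5] yellow [-31.   21.5]
th 20 obj [-26.5  22. ] yellow None
th 30 obj [-25.5  27.5] yellow None
th 40 obj [-25.   29.5] yellow None
th 48 obj [-22.5  30.5] yellow [-27.5  35.5]
th 56 obj [-17.5  29. ] yellow [-22.5  35. ]
th 62 obj [-11.5  26. ] yellow [-18.  32.]
th 66 obj [-1.5 25. ] yellow [-13.  -2.]
loupe top x -8.99999999999998 9.000000000000036 y -0.9999999999999731 14.50000000000004
loupe yellow x -22.499999999999993 21.000000000000046 y -10.499999999999982 19.500000000000046 329.0
tin top x -13.999999999999984 16.500000000000043 y -16.499999999999986 13.500000000000039
tin yellow x -16.499999999999986 17.000000000000043 y -14.499999999999986 17.500000000000043 317.25
```

```bash
python3 - <<'E'
from fin import *
for n,C in (("loupe",(.5427,-.031)),("tin",(.4605,-.0353))):
    X,Y,h=patch(C,.008,.03,.03); A=yel(h)
    for x in (-8,0,8):
        c=A[:,int((x+30)*2)]; print(n,"col x",x,"yellow y",Y[c,0].min() if c.any() else None,Y[c,0].max() if c.any() else None,c.sum()/2)
    for y in (-4,0,6,10):
        c=np.where(A[int((y+30)*2)])[0]/2-30
        print(n,"row y",y,"left",(c[c<0].min(),c[c<0].max()) if (c<0).any() else None,"right",(c[c>0].min(),c[c>0].max()) if (c>0).any() else None)
# top view check of bystanders and the tray
T=capture("top");M=camera_model("top")
B=(0.40,0.78,-0.45,0.0)
h=cv2.cvtColor(rectify(T,M,0.012,*B,1),cv2.COLOR_RGB2HSV)[...,2]
n,l,st,ce=cv2.connectedComponentsWithStats((h<50).astype(np.uint8))
for i in range(1,n):
    if 700<st[i,4]<4000: print("dark",st[i,4],np.round([B[1]-ce[i,1]/1e3,B[3]-ce[i,0]/1e3],4))
E
```

```text
[0.46074009 0.04985122 0.24745387]
loupe col x -8 yellow y 14.50000000000004 18.500000000000043 4.5
loupe col x 0 yellow y None None 0.0
loupe col x 8 yellow y None None 0.0
loupe row y -4 left (np.float64(-22.0), np.float64(-19.0)) right (np.float64(12.5), np.float64(21.0))
loupe row y 0 left (np.float64(-22.5), np.float64(-17.0)) right (np.float64(14.0), np.float64(21.0))
loupe row y 6 left (np.float64(-21.5), np.float64(-14.5)) right (np.float64(13.5), np.float64(19.5))
loupe row y 10 left (np.float64(-19.5), np.float64(-12.5)) right (np.float64(12.5), np.float64(17.5))
tin col x -8 yellow y 8.500000000000036 15.50000000000004 7.5
tin col x 0 yellow y 10.500000000000037 17.500000000000043 7.5
tin col x 8 yellow y 7.500000000000035 15.50000000000004 8.5
tin row y -4 left None right (np.float64(12.5), np.float64(16.5))
tin row y 0 left None right (np.float64(12.5), np.float64(17.5))
tin row y 6 left (np.float64(-16.0), np.float64(-12.5)) right (np.float64(9.5), np.float64(16.5))
tin row y 10 left (np.float64(-14.0), np.float64(-3.0)) right (np.float64(1.0), np.float64(14.0))
dark 1066 [ 0.7769 -0.0752]
dark 2730 [ 0.7201 -0.2311]
dark 880 [ 0.4602 -0.3233]
```

```bash
python3 -c "
from rig import bot
print(bot.hand_in())"
```

```text
the job is handed in; nothing more can be done
None
```

I put all four tools back in their own cut-outs and handed the job in at about 33 s; no verdict came back. My last camera measurements put each within about 4 mm of centre, with the phone and brush unmoved, though I didn't measure how far down each tool sits.

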